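# Push the snack box past the spring catch into its dock

## Task

Lock the wooden snack box into its dock on the worktop: press the sprung steel bar in the dock's floor down with a fingertip and, keeping it down, push the box along over the two orange catch lugs until it is fully home against the wooden end stop, then let the bar go so that the lugs spring up behind the box. Only press and push: do not lift or tip the box, do not force it over lugs that stand up, leave the other things alone, and finish clear of everything.

Things in the scene. Friction and masses are not known exactly. Their poses are not given: they have to be found in the camera images.
- dock: Low pale wooden track, 354 x 150 mm, screwed to the worktop; the box travels along its +x (z up). Origin: on the worktop, on the centre line, at the near faces of the orange lugs. It runs from x = -200 mm (open end) to +154 mm. Two ledges (|y| = 45 to 75 mm), top 20 mm above the worktop, carry the box; a guide 5 mm high on each outer edge leaves 3 mm play beside the box.
- catch_bar (a joint): Sprung steel bar between the dock's ledges, with short black grip strips: 0 = up, 0.012 m = fully down; moves straight down without rocking. About 3 N starts it, 8 N at 10 mm, 9 N fully down; it springs up by itself. It carries the orange lugs, which are below the ledges once it is more than 7 mm down; 9 to 12 mm clears the box well.
- bar_top (a point): Centre of the bar's flat top (dock x = -82.5 mm, y = 0), 19 mm above the worktop when up; moves with the bar. The bar spans dock x = -195 to +30 mm and |y| < 42 mm; it may be pressed anywhere along its top, and a fingertip can slide along it while it is down.
- catch_line (a point): Fixed point on the dock's centre line midway through the lugs' thickness (dock x = 4 mm), level with the ledges. The two orange square-faced lugs lie at dock x = 0 to 8 mm, |y| = 30 to 42 mm; 60 mm is free between them for a finger on the bar. Their tops are 8 mm above the bar's top, 7 mm above the ledges when the bar is up.
- stop_face (a point): Fixed point at the face of the end stop that the box must meet (dock x = 142 mm, y = 0), level with the ledges; axes as the dock's. The stop is a wooden cross board 12 mm thick, top 52 mm above the worktop.
- snack_box: Loose open wooden box, 0.27 to 0.54 kg, 120 x 120 x 50 mm; its sachets stick out 8 mm at its y sides. Origin: centre of its underside, 20 mm above the worktop on the ledges. x along the dock's x; flat rear face 60 mm behind the origin (-x). Starts with its front 5 to 25 mm short of the lugs, over 45 mm of bar free behind it. Home: origin at dock x = 82 mm, rear face 14 mm past the lugs.
- mug: Green and white mug with a handle, 93 mm high, right of the dock. Bystander. Origin under its middle.
- coffee_jar: Round jar with a red lid, dark contents, 60 mm wide, 100 mm high, at the back. Bystander. Origin under its middle.
- yoghurt_tub: Yoghurt tub, 72 mm wide, 71 mm high, at the back. Bystander. Origin under its middle.
- sugar_jar: Jar with a red lid, white contents, 68 mm wide, 105 mm high, at the back. Bystander. Origin under its middle.
- teaspoon: Steel teaspoon, 139 mm long, lying right of the dock, beyond its end stop. Bystander. Origin under its middle.

How it is judged:
On the way, in this order (a step that is already met when the one before it is completed fails the run):
1. the bar is pressed down while the box still stands short of the lugs (value of joint catch_bar above 0.007 m and x of snack_box in the frame of dock below -0.055 m), for 0.1 s.
2. the box has passed the lugs with the bar still held down (value of joint catch_bar above 0.0055 m and x of snack_box in the frame of dock above 0.069 m), for 0.05 s.
At the end, for the whole second after the job is handed in: The box sits flat on the ledges, at rest, its front within 5 mm of the end stop, and the bar is up (within 2 mm), its lugs standing behind the box (x of snack_box in the frame of dock between 0.077 and 0.085 m and y of snack_box in the frame of dock between -0.008 and 0.008 m and z of snack_box in the frame of dock between 0.017 and 0.023 m and angle between snack_box's own z axis and vertical below 0.04 rad and value of joint catch_bar below 0.002 m and angle between the x axis of snack_box and the x axis of dock, either way round below 0.08 rad and linear speed of snack_box below 0.01 m/s); the robot touches nothing.
It fails at once if the box goes over the lugs while the bar is less than 5.5 mm down (x of snack_box in the frame of dock between -0.056 and 0.066 m and value of joint catch_bar below 0.0055 m).
It fails at once if the box is lifted more than 12 mm off the ledges (z of snack_box in the frame of dock above 0.032 m).
It fails at once if the box is tipped more than 0.15 rad (angle between snack_box's own z axis and vertical above 0.15 rad).
It fails at once if another thing is moved more than 25 mm (distance of any of mug, coffee_jar, yoghurt_tub, sugar_jar, teaspoon from where it was at the start of the episode above 0.025 m).
It also fails if it takes over 48 s, if anything falls off the work surface, if the arm or the gripper's body presses on something with over 40 N, if the wrist force passes 120 N, or if a joint passes its speed limit or range.

## Robot

A 6-joint arm with a two-finger parallel gripper is mounted at the origin on a cart in front of the work surface, level with it; the furniture and walls round the work are solid. World frame = base frame: x ahead of the robot, y to its left, z up, the work surface at z = 0. Lengths are in m, angles in rad, forces in N, time in s.
With the tool pointing down it reaches from about 0.375 to 0.825 m from the base axis. Payload 5.5 kg.
Tool frame: the origin (TCP) lies midway between the tips of the shut fingers; the grasp point (between the pads) lies grip_point_offset behind it (grip_point_offset is the distance from the TCP to the grasp point, in m); z points along the fingers, y is the line along which they close (so a half turn about z gives the same grasp; the last joint's range is limited). The gripper opens to 85 mm and grips with 20 to 120 N. Pads are 22 mm wide; open, the fingers measure 114 mm over their backs; the gripper's body (76 mm by 85 mm) begins 54 mm behind the grasp point. The pads swing forward as they close: fully open they stand 13 mm farther back than shut.
Start: joints at [-1.251, 0.314, -0.047, 1.21, 0, 1.571], TCP at [0.189, -0.57, 0.231] pointing down, gripper open.
Joint ranges: [-2.67, 2.67], [-0.69, 1.73], [-1.03, 1.25], [-2.08, 2.16], [-1.42, 1.45], [-3.14, 3.14]. Speed limits (rad/s): [2.39, 2.39, 3.01, 3.14, 3.14, 3.14].

## Interface

Orientations are given as a 3x3 rotation matrix whose columns are the frame's x, y, z axes.
In Python, from rig import * gives the robot as it stands. The module is installed in compiled form; this text tells all that it offers.
- The arm moves only by the shell command python3 -m inch 'ROWS'. ROWS is JSON, a list of rows, each an object of numbers: "dx", "dy", "dz": the shift along the world's x, y, z in mm; "twist": the turn about the world's z in degrees; "claw": the finger opening in mm, from 0 to 85.4. In form: [{"dx": .., "dy": .., "dz": .., "twist": .., "claw": ..}, ...]. A call has 1 to 12 rows; each row is the pose to reach, as a shift and turn from the pose commanded when the call began; what a row does not reach only later rows make up. A row lasts 1/12 s, in which the tool goes at most 41.7 mm and 7.16 degrees, less where a joint would pass 70% of its speed; a pose out of reach is approached as far as the arm can. A call with a gripper value outside its range is refused whole. The fingers move at their own pace and stop on an object; the grip force is fixed at half the most. Time passes only in rows, so rows that repeat a pose let the fingers close. It gives the time, the measured TCP pose, the force, the opening and the grip force at its end, in the units of the state.
- read_state(): the state, without advancing time (a new reading comes with each control period).
- snapshot(name): name is "scene" or "top"; returns (picture, depth): 400x640x3 uint8, red, green, blue; 400x640 float32, m along the optical axis (not along the pixel's ray), 0 where there is no reading.
- calibration(name): a dict with "fx", "fy", "cx", "cy" (pixels), "R" (3x3) and "t" (3): a world point X has camera coordinates R X + t. Camera axes: x right, y down, z forward; pixel columns grow to the right and rows downward; lengths in m; the calibration is good to about 2 mm. A picture is of the moment at which its call begins. calibration takes no time and is no camera call.
- close_job(): hands the job in; it is judged then, once.
The state is a dict: "time": time; "qpos": joint angles; "joint_vel": joint speeds; "tau": joint torques, N m; "ee_pos": TCP position; "eef_rot": TCP orientation; "contact_force": force on the tool from outside, world axes, zero at the start; "torque": the same for the moment, N m; "grip_width": finger opening in m; "grip_force": force on a finger pad.
Only numpy, scipy, OpenCV 4.12 (cv2) and the standard library are available. Lean on these libraries where they do the work, as an engineer would, in place of code of your own. Each camera call takes 0.05 s, during which the arm holds its last target. There are 200 camera calls.

## Working session

There is one attempt and no reset: what is moved stays moved. The work goes in short steps, Python scripts to look and compute and a shell command to move; the robot and the scene stay as the last step left them, time stands still between calls to the robot, and variables do not carry over. Pictures are saved under pics/ and viewed, at most 11 in all, crops included, and the job is handed in when it is done.

```bash
mkdir -p pics; python3 - <<'E'
from rig import *
import cv2, numpy as np
for n in("scene","top"):
    p,d=snapshot(n); cv2.imwrite(f"pics/{n}0.png",p[:,:,::-1]); np.savez(f"{n}0.npz",p=p,d=d)
    c=calibration(n); print(n,c["fx"],c["cx"],c["cy"],np.round(c["R"],3).tolist(),np.round(c["t"],3))
s=read_state(); print(s["time"],s["ee_pos"],s["eef_rot"],s["grip_width"])
E
```

```text
scene 468.5749777184996 320.317756276137 194.74207747058915 [[0.732, -0.681, 0.021], [-0.331, -0.381, -0.863], [0.596, 0.625, -0.505]] [-0.544  0.194  1.132]
top 405.374978805717 318.14001529416674 203.8517001675025 [[0.037, -0.999, -0.004], [-0.975, -0.035, -0.22], [0.22, 0.012, -0.976]] [-0.2    0.595  0.941]
0.1 [ 0.18845881 -0.56908211  0.23049334] [[ 9.49295321e-01  3.14385327e-01 -5.09214850e-04]
 [ 3.14385739e-01 -9.49294152e-01  1.49002095e-03]
 [-1.49539537e-05 -1.57455981e-03 -9.99998760e-01]] 0.08519997077474382
```

View pics/top0.png

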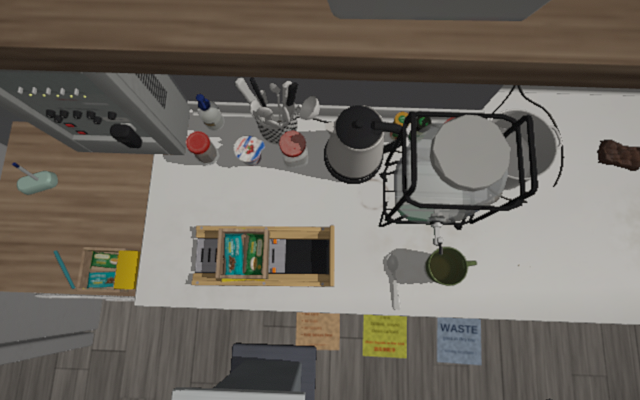

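View pics/scene0.png

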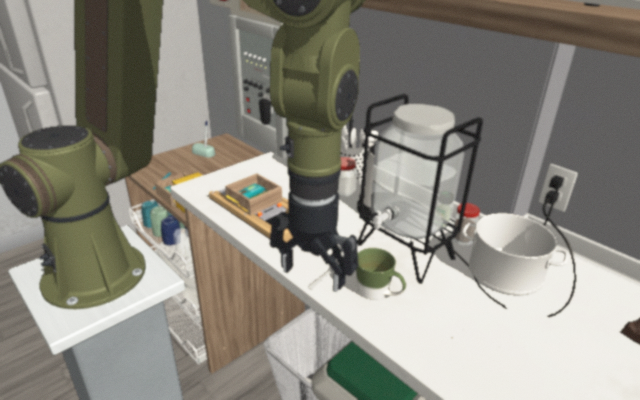

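Top view: the dock spans about (193,227)–(334,287) with its stop at the right, so dock +x runs along world −y. The box is at (217–268, 230–280), an orange lug shows near (275,242), and the free bar is at (195–215, 258). In the scene view the arm hides part of the dock.

```bash
cat > h.py <<'E'
from rig import *
import cv2, numpy as np
def ray(n,uv,z):
    c=calibration(n); uv=np.atleast_2d(uv).astype(float)
    r=np.c_[(uv[:,0]-c["cx"])/c["fx"],(uv[:,1]-c["cy"])/c["fy"],np.ones(len(uv))]@np.array(c["R"])
    o=-np.array(c["R"]).T@np.array(c["t"]); return o+r*((z-o[2])/r[:,2])[:,None]
def cloud(n,d):
    c=calibration(n); v,u=np.mgrid[:400,:640]
    X=np.stack([(u-c["cx"])/c["fx"]*d,(v-c["cy"])/c["fy"]*d,d],-1)
    return (X-np.array(c["t"]))@np.array(c["R"])
E
python3 - <<'E'
from h import *
try: print("gpo",grip_point_offset)
except Exception as e: print(e)
f=np.load("top0.npz"); p,d=f["p"],f["d"]
crop=p[215:300,180:345]
cv2.imwrite("pics/crop.png",cv2.resize(crop,None,fx=4.8,fy=4.8,interpolation=cv2.INTER_CUBIC)[:,:,::-1])
hsv=cv2.cvtColor(p,cv2.COLOR_RGB2HSV)
m=cv2.inRange(hsv,(3,150,140),(15,255,255)); m[:215]=0;m[300:]=0;m[:,:180]=0;m[:,345:]=0
n,l,st,ce=cv2.connectedComponentsWithStats(m)
for i in range(1,n):
    if st[i,4]>3: print("orange",st[i],ce[i],ray("top",ce[i],.027))
X=cloud("top",d)
for r in (232,240,250,257,265,275,283): print(r,[tuple(np.round(X[r,c]*1000).astype(int)) for c in (195,205,213,225,240,260,267,280,300,328,332)])
E
```

```text
gpo 0.0187
orange [273 239   4   5  14] [274.42857143 241.14285714] [[ 0.50999139 -0.07068899  0.027     ]]
orange [272 268   4   5  12] [273.41666667 269.83333333] [[ 0.43823807 -0.0725      0.027     ]]
232 [(np.int64(530), np.int64(141), np.int64(2)), (np.int64(528), np.int64(109), np.int64(20)), (np.int64(529), np.int64(89), np.int64(18)), (np.int64(526), np.int64(51), np.int64(49)), (np.int64(527), np.int64(14), np.int64(48)), (np.int64(528), np.int64(-36), np.int64(52)), (np.int64(526), np.int64(-56), np.int64(69)), (np.int64(535), np.int64(-83), np.int64(20)), (np.int64(537), np.int64(-134), np.int64(21)), (np.int64(539), np.int64(-205), np.int64(21)), (np.int64(535), np.int64(-215), np.int64(51))]
240 [(np.int64(509), np.int64(139), np.int64(1)), (np.int64(507), np.int64(106), np.int64(23)), (np.int64(508), np.int64(86), np.int64(23)), (np.int64(506), np.int64(49), np.int64(50)), (np.int64(507), np.int64(13), np.int64(47)), (np.int64(509), np.int64(-36), np.int64(43)), (np.int64(507), np.int64(-57), np.int64(69)), (np.int64(515), np.int64(-84), np.int64(18)), (np.int64(519), 
[... 1963 characters left out ...]
2)), (np.int64(426), np.int64(-89), np.int64(21)), (np.int64(428), np.int64(-139), np.int64(20)), (np.int64(431), np.int64(-209), np.int64(21)), (np.int64(430), np.int64(-218), np.int64(51))]
283 [(np.int64(399), np.int64(120), np.int64(25)), (np.int64(400), np.int64(95), np.int64(28)), (np.int64(401), np.int64(76), np.int64(25)), (np.int64(402), np.int64(46), np.int64(26)), (np.int64(403), np.int64(8), np.int64(29)), (np.int64(405), np.int64(-41), np.int64(24)), (np.int64(406), np.int64(-58), np.int64(26)), (np.int64(407), np.int64(-91), np.int64(28)), (np.int64(409), np.int64(-140), np.int64(25)), (np.int64(411), np.int64(-209), np.int64(22)), (np.int64(411), np.int64(-219), np.int64(52))]
```

View pics/crop.png

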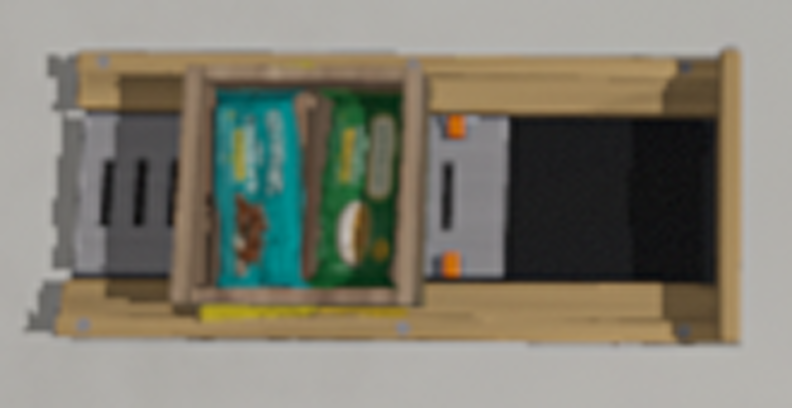

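The crop shows the lugs at crop (455,126) and (451,264), the stop's outer face at x≈740, the box rim from x≈185 to 425, and the free bar at x 80–175, y 112–275.

```bash
python3 - <<'E'
from h import *
q=lambda x,y:(180+(x+.5)/4.8-.5,215+(y+.5)/4.8-.5)
P=dict(stop_far=(740,50,.052),stop_near=(740,342,.052),guide_far_l=(80,52,.025),guide_far_r=(720,52,.025),guide_near_l=(55,338,.025),guide_near_r=(720,342,.025),lug1=(456,126,.027),lug2=(451,264,.027),bar_l_far=(88,113,.019),bar_l_near=(73,275,.019),bar_r_far=(509,117,.019),bar_r_near=(504,278,.019),rimRF=(189,68,.07),rimRN=(172,302,.07),rimFF=(425,68,.07),rimFN=(420,304,.07))
for k,(x,y,z) in P.items(): print(k,np.round(ray("top",q(x,y),z)[0]*1000,1))
f=np.load("top0.npz");X=cloud("top",f["d"])[215:300,180:345].reshape(-1,3)*1000
def rim():
    s=X[(X[:,2]>60)&(X[:,1]>-90)].astype(np.float32); return s
s=rim(); print("box rim rect",cv2.minAreaRect(s[:,:2]),np.percentile(s[:,2],[50,98]))
s=X[(X[:,2]>44)&(X[:,1]<-180)].astype(np.float32); print("stop rect",cv2.minAreaRect(s[:,:2]))
# scene view cross-check of box
E
```

```text
stop_far [ 552.4 -218.8   52. ]
stop_near [ 404. -223.   52.]
guide_far_l [543.3 131.9  25. ]
guide_far_r [ 555.6 -209.    25. ]
guide_near_l [393.8 129.4  25. ]
guide_near_r [ 404.3 -213.6   25. ]
lug1 [510.7 -71.1  27. ]
lug2 [438.8 -72.8  27. ]
bar_l_far [511.6 126.1  19. ]
bar_l_near [426.4 125.3  19. ]
bar_r_far [517.6 -98.   19. ]
bar_r_near [ 433.1 -100.    19. ]
rimRF [529.9  61.4  70. ]
rimRN [412.8  59.3  70. ]
rimFF [534.3 -58.6  70. ]
rimFN [416.3 -63.6  70. ]Traceback (most recent call last):
  File "<stdin>", line 8, in <module>
cv2.error: OpenCV(4.12.0) /io/opencv/modules/imgproc/src/convhull.cpp:143: error: (-215:Assertion failed) total >= 0 && (depth == CV_32F || depth == CV_32S) in function 'convexHull'
```

Dock yaw is about 0.031 rad, with its origin near (474, −68) mm. The box is at dock x ≈ −68. I'll move above the free bar at dock x ≈ −160 and shut the fingers on the way.

```bash
python3 -m inch '[{"dx":16,"dy":37,"dz":0,"twist":6,"claw":0},{"dx":32,"dy":74,"dz":0,"twist":12,"claw":0},{"dx":48,"dy":111,"dz":0,"twist":18,"claw":0},{"dx":64,"dy":148,"dz":0,"twist":24,"claw":0},{"dx":80,"dy":185,"dz":0,"twist":30,"claw":0},{"dx":96,"dy":222,"dz":0,"twist":36,"claw":0},{"dx":112,"dy":259,"dz":0,"twist":42,"claw":0},{"dx":128,"dy":296,"dz":0,"twist":48,"claw":0},{"dx":144,"dy":333,"dz":0,"twist":54,"claw":0},{"dx":160,"dy":370,"dz":0,"twist":60,"claw":0},{"dx":176,"dy":407,"dz":0,"twist":66,"claw":0},{"dx":192,"dy":444,"dz":0,"twist":72,"claw":0}]'; python3 -m inch '[{"dx":16,"dy":37,"dz":0,"twist":1.5,"claw":0},{"dx":32,"dy":74,"dz":0,"twist":1.5,"claw":0},{"dx":48,"dy":111,"dz":0,"twist":1.5,"claw":0},{"dx":64,"dy":148,"dz":0,"twist":1.5,"claw":0},{"dx":80,"dy":185,"dz":0,"twist":1.5,"claw":0},{"dx":89,"dy":217,"dz":0,"twist":1.5,"claw":0},{"dx":89,"dy":217,"dz":0,"twist":1.5,"claw":0},{"dx":89,"dy":217,"dz":0,"twist":1.5,"claw":0}]'
```

```text
time: 1.1
ee_pos: [0.3807, -0.1236, 0.2313]
eef_rot: [[-0.011, 1.0, 0.0], [1.0, 0.011, -0.0], [-0.0, 0.0, -1.0]]
contact_force: [0.5, 0.3, 0.2]
grip_width: 0.0
grip_force: 0.0
time: 1.77
ee_pos: [0.4694, 0.0929, 0.2307]
eef_rot: [[-0.035, 0.999, -0.001], [0.999, 0.035, -0.001], [-0.0, -0.001, -1.0]]
contact_force: [0.5, -0.9, 0.0]
grip_width: 0.0001
grip_force: 0.0
```

```bash
python3 -m inch '[{"dz":-40},{"dz":-80},{"dz":-120},{"dz":-160},{"dz":-185},{"dz":-198},{"dz":-198},{"dz":-198}]'; python3 - <<'E'
from h import *
a,_=snapshot("top"); b,_=snapshot("scene")
A=cv2.resize(a[205:300,170:345],(800,434),interpolation=cv2.INTER_CUBIC); B=cv2.resize(b[110:270,180:340],(600,600))
cv2.imwrite("pics/t1.png",A[:,:,::-1]); cv2.imwrite("pics/s1.png",B[:,:,::-1])
E
```

```text
validation failed for argument at $[0]...
```

View pics/s1.png

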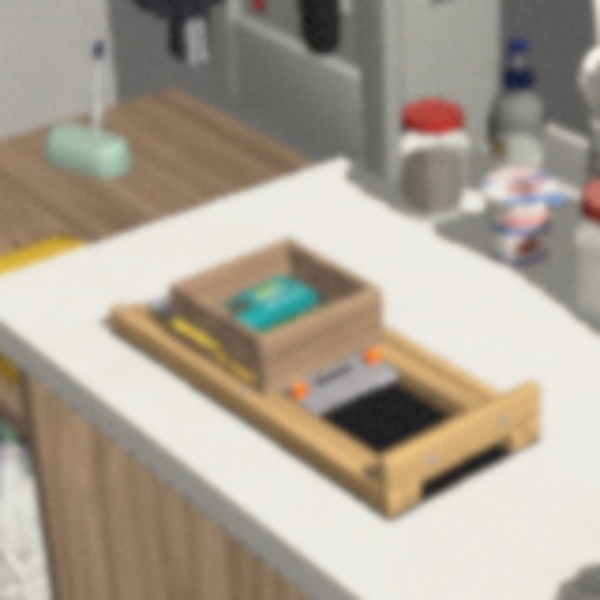

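View pics/t1.png

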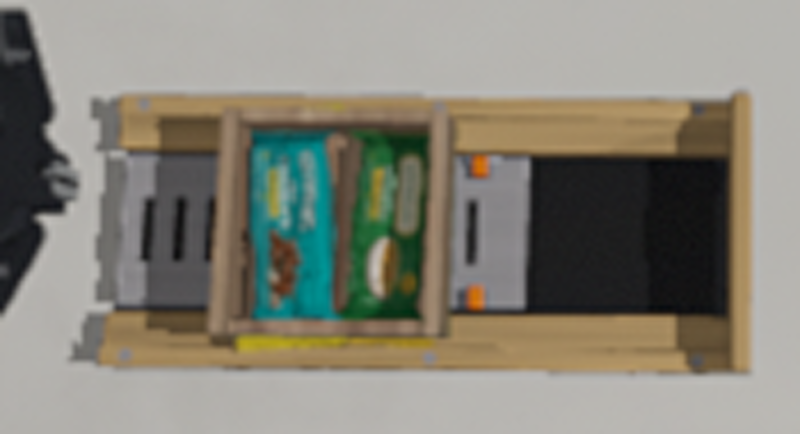

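The move was refused because rows need every key. The views show the box just short of the raised lugs (lugs at (478,166) and (474,297) in the top crop) and the gripper still high at left.

```bash
python3 -m inch '[{"dx":0,"dy":0,"dz":-40,"twist":0,"claw":0},{"dx":0,"dy":0,"dz":-80,"twist":0,"claw":0},{"dx":0,"dy":0,"dz":-120,"twist":0,"claw":0},{"dx":0,"dy":0,"dz":-160,"twist":0,"claw":0},{"dx":0,"dy":0,"dz":-185,"twist":0,"claw":0},{"dx":0,"dy":0,"dz":-200,"twist":0,"claw":0},{"dx":0,"dy":0,"dz":-200,"twist":0,"claw":0},{"dx":0,"dy":0,"dz":-200,"twist":0,"claw":0}]'; python3 - <<'E'
from h import *
a,_=snapshot("top"); b,_=snapshot("scene")
A=cv2.resize(a[185:300,150:345],(780,460),interpolation=cv2.INTER_CUBIC); B=cv2.resize(b[110:270,180:340],(460,460))
cv2.imwrite("pics/t2.png",A[:,:,::-1]); cv2.imwrite("pics/s2.png",B[:,:,::-1])
E
```

```text
time: 2.53
ee_pos: [0.4686, 0.09, 0.0311]
eef_rot: [[-0.03, 1.0, -0.002], [1.0, 0.03, -0.001], [-0.0, -0.002, -1.0]]
contact_force: [0.1, -0.7, 0.4]
grip_width: 0.0004
grip_force: 0.0
```

View pics/t2.png

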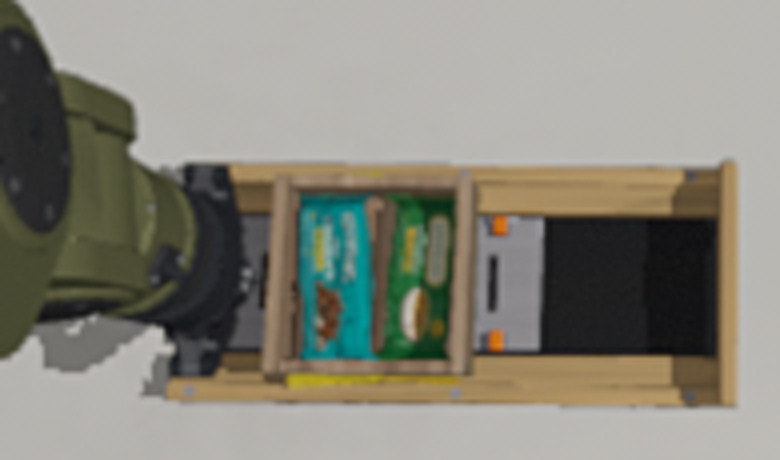

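The gripper stands over the free bar, behind the box and centred on the dock at about (210,270). I'll press now.

```bash
python3 -m inch '[{"dx":0,"dy":2,"dz":-8,"twist":0,"claw":0},{"dx":0,"dy":2,"dz":-12,"twist":0,"claw":0},{"dx":0,"dy":2,"dz":-16,"twist":0,"claw":0},{"dx":0,"dy":2,"dz":-16,"twist":0,"claw":0},{"dx":0,"dy":2,"dz":-16,"twist":0,"claw":0}]'; python3 -m inch '[{"dx":0,"dy":0,"dz":-3,"twist":0,"claw":0},{"dx":0,"dy":0,"dz":-6,"twist":0,"claw":0},{"dx":0,"dy":0,"dz":-6,"twist":0,"claw":0},{"dx":0,"dy":0,"dz":-6,"twist":0,"claw":0},{"dx":0,"dy":0,"dz":-6,"twist":0,"claw":0}]'
```

```text
time: 3.05
ee_pos: [0.4706, 0.0936, 0.0158]
eef_rot: [[-0.032, 0.999, 0.002], [0.999, 0.032, 0.0], [0.0, 0.002, -1.0]]
contact_force: [0.8, -0.5, 5.5]
grip_width: -0.0001
grip_force: 2.3
time: 3.47
ee_pos: [0.4706, 0.0936, 0.0102]
eef_rot: [[-0.032, 0.999, 0.002], [0.999, 0.032, 0.0], [0.0, 0.002, -1.0]]
contact_force: [0.1, -0.9, 7.0]
grip_width: 0.0002
grip_force: 3.7
```

```bash
python3 -m inch '[{"dx":0,"dy":0,"dz":-2,"twist":0,"claw":0},{"dx":0,"dy":-5,"dz":-2,"twist":0,"claw":0},{"dx":0.5,"dy":-10,"dz":-2,"twist":0,"claw":0},{"dx":0.5,"dy":-15,"dz":-2,"twist":0,"claw":0},{"dx":0.5,"dy":-15,"dz":-2,"twist":0,"claw":0},{"dx":0.5,"dy":-15,"dz":-2,"twist":0,"claw":0}]'; python3 - <<'E'
from h import *
a,_=snapshot("top"); b,_=snapshot("scene")
A=cv2.resize(a[205:300,180:345],(780,449),interpolation=cv2.INTER_CUBIC); B=cv2.resize(b[150:260,200:340],(780,613))[:449]
cv2.imwrite("pics/c3.png",cv2.resize(np.hstack([A,B]),(800,230))[:,:,::-1])
E
```

```text
time: 3.97
ee_pos: [0.4713, 0.0796, 0.0083]
eef_rot: [[-0.032, 0.999, 0.002], [0.999, 0.032, 0.003], [0.003, 0.002, -1.0]]
contact_force: [0.5, 3.5, 7.7]
grip_width: -0.0001
grip_force: 4.2
```

View pics/c3.png

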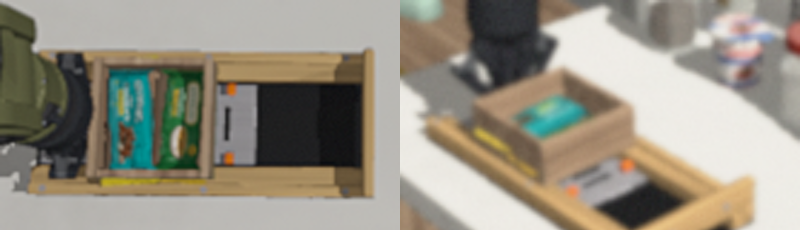

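The bar is down, the lugs are sunk at (231,89) and (230,158), and the box hasn't moved. Next I'll push with the bar held.

```bash
python3 -m inch '[{"dx":0,"dy":-4,"dz":0,"twist":0,"claw":0},{"dx":0,"dy":-8,"dz":0,"twist":0,"claw":0},{"dx":0.5,"dy":-12,"dz":0,"twist":0,"claw":0},{"dx":0.5,"dy":-17,"dz":0,"twist":0,"claw":0},{"dx":0.5,"dy":-22,"dz":0,"twist":0,"claw":0},{"dx":1,"dy":-27,"dz":0,"twist":0,"claw":0},{"dx":1,"dy":-32,"dz":0,"twist":0,"claw":0},{"dx":1,"dy":-37,"dz":0,"twist":0,"claw":0},{"dx":1.5,"dy":-42,"dz":0,"twist":0,"claw":0},{"dx":1.5,"dy":-47,"dz":0,"twist":0,"claw":0},{"dx":1.5,"dy":-52,"dz":0,"twist":0,"claw":0},{"dx":1.5,"dy":-52,"dz":0,"twist":0,"claw":0}]'; python3 - <<'E'
from h import *
a,_=snapshot("top"); b,_=snapshot("scene")
A=cv2.resize(a[205:300,180:345],(780,449),interpolation=cv2.INTER_CUBIC); B=cv2.resize(b[150:260,200:340],(780,613))[:449]
cv2.imwrite("pics/c4.png",cv2.resize(np.hstack([A,B]),(800,230))[:,:,::-1])
E
```

```text
time: 5.07
ee_pos: [0.473, 0.0284, 0.0085]
eef_rot: [[-0.033, 0.999, 0.002], [0.999, 0.033, 0.005], [0.005, 0.003, -1.0]]
contact_force: [-0.9, 7.2, 10.4]
grip_width: 0.0001
grip_force: 4.1
```

View pics/c4.png

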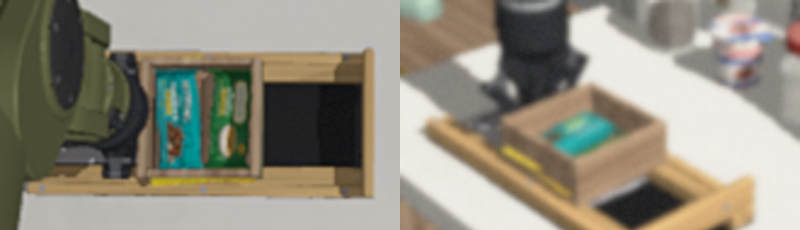

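The box, still flat and straight, is over the sunken lugs with its front at x≈262 in the crop. I'll keep pushing.

```bash
python3 -m inch '[{"dx":0,"dy":-5,"dz":0,"twist":0,"claw":0},{"dx":0.5,"dy":-11,"dz":0,"twist":0,"claw":0},{"dx":0.5,"dy":-17,"dz":0,"twist":0,"claw":0},{"dx":0.5,"dy":-23,"dz":0,"twist":0,"claw":0},{"dx":1,"dy":-29,"dz":0,"twist":0,"claw":0},{"dx":1,"dy":-35,"dz":0,"twist":0,"claw":0},{"dx":1,"dy":-41,"dz":0,"twist":0,"claw":0},{"dx":1.5,"dy":-47,"dz":0,"twist":0,"claw":0},{"dx":1.5,"dy":-53,"dz":0,"twist":0,"claw":0},{"dx":2,"dy":-59,"dz":0,"twist":0,"claw":0},{"dx":2,"dy":-65,"dz":0,"twist":0,"claw":0},{"dx":2,"dy":-70,"dz":0,"twist":0,"claw":0}]'; python3 -m inch '[{"dx":0,"dy":-4,"dz":0,"twist":0,"claw":0},{"dx":0,"dy":-8,"dz":0,"twist":0,"claw":0},{"dx":0.5,"dy":-12,"dz":0,"twist":0,"claw":0},{"dx":0.5,"dy":-16,"dz":0,"twist":0,"claw":0},{"dx":0.5,"dy":-20,"dz":0,"twist":0,"claw":0},{"dx":1,"dy":-24,"dz":0,"twist":0,"claw":0},{"dx":1,"dy":-26,"dz":0,"twist":0,"claw":0},{"dx":1,"dy":-26,"dz":0,"twist":0,"claw":0}]'; python3 - <<'E'
from h import *
a,_=snapshot("top"); b,_=snapshot("scene")
A=cv2.resize(a[205:300,180:345],(780,449),interpolation=cv2.INTER_CUBIC); B=cv2.resize(b[150:260,200:340],(780,613))[:449]
cv2.imwrite("pics/c5.png",A[:,:,::-1])
E
```

```text
time: 6.17
ee_pos: [0.4749, -0.0409, 0.0085]
eef_rot: [[-0.034, 0.999, 0.002], [0.999, 0.034, 0.007], [0.007, 0.003, -1.0]]
contact_force: [0.1, 10.9, 11.3]
grip_width: -0.0004
grip_force: 4.1
time: 6.83
ee_pos: [0.4757, -0.067, 0.0085]
eef_rot: [[-0.033, 0.999, 0.002], [0.999, 0.033, 0.006], [0.006, 0.002, -1.0]]
contact_force: [-2.3, 11.5, 13.0]
grip_width: -0.0001
grip_force: 4.2
```

View pics/c5.png

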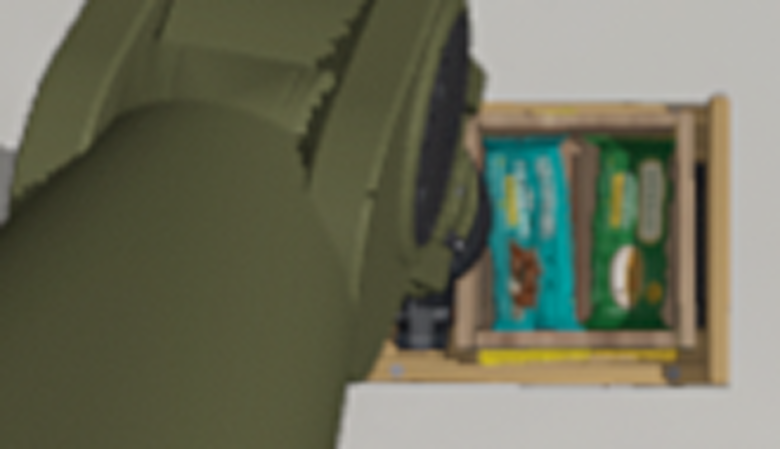

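The front rim is at x≈695 and the stop face at about 710, so roughly 7 mm remain. I'll creep forward until the force rises.

```bash
python3 -m inch '[{"dx":0,"dy":-2,"dz":0,"twist":0,"claw":0},{"dx":0,"dy":-4,"dz":0,"twist":0,"claw":0},{"dx":0,"dy":-6,"dz":0,"twist":0,"claw":0},{"dx":0,"dy":-6,"dz":0,"twist":0,"claw":0}]'; python3 -m inch '[{"dx":0,"dy":-1,"dz":0,"twist":0,"claw":0},{"dx":0,"dy":-2,"dz":0,"twist":0,"claw":0},{"dx":0,"dy":-2,"dz":0,"twist":0,"claw":0}]'
```

```text
time: 7.27
ee_pos: [0.4757, -0.0728, 0.0085]
eef_rot: [[-0.033, 0.999, 0.002], [0.999, 0.033, 0.006], [0.006, 0.002, -1.0]]
contact_force: [0.3, 10.6, 12.6]
grip_width: 0.0
grip_force: 4.2
time: 7.52
ee_pos: [0.4758, -0.0735, 0.0085]
eef_rot: [[-0.034, 0.999, 0.002], [0.999, 0.034, 0.009], [0.009, 0.003, -1.0]]
contact_force: [-0.5, 15.6, 13.1]
grip_width: 0.0004
grip_force: 4.1
```

```bash
python3 -m inch '[{"dx":0,"dy":-1,"dz":0,"twist":0,"claw":0},{"dx":0,"dy":-2,"dz":0,"twist":0,"claw":0},{"dx":0,"dy":-2,"dz":0,"twist":0,"claw":0}]'; python3 - <<'E'
from h import *
a,_=snapshot("top")
A=cv2.resize(a[205:300,180:345],(780,449),interpolation=cv2.INTER_CUBIC)
cv2.imwrite("pics/c6.png",A[:,440:,::-1])
E
```

```text
time: 7.77
ee_pos: [0.4758, -0.0737, 0.0087]
eef_rot: [[-0.036, 0.999, 0.003], [0.999, 0.036, 0.013], [0.013, 0.003, -1.0]]
contact_force: [-1.2, 22.5, 18.1]
grip_width: 0.0003
grip_force: 4.1
```

View pics/c6.png

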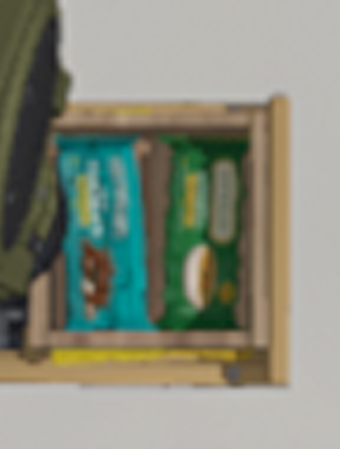

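The box is home against the stop: no gap shows at x≈270, and the arm stalls as the force rises. I'll back off with the bar still down, then lift clear.

```bash
python3 -m inch '[{"dx":0,"dy":4,"dz":0,"twist":0,"claw":0},{"dx":-0.5,"dy":8,"dz":0,"twist":0,"claw":0},{"dx":-0.5,"dy":12,"dz":0,"twist":0,"claw":0},{"dx":-0.5,"dy":12,"dz":0,"twist":0,"claw":0},{"dx":-0.5,"dy":12,"dz":5,"twist":0,"claw":0},{"dx":-0.5,"dy":12,"dz":10,"twist":0,"claw":0},{"dx":-0.5,"dy":12,"dz":16,"twist":0,"claw":0},{"dx":-0.5,"dy":12,"dz":30,"twist":0,"claw":0},{"dx":-0.5,"dy":12,"dz":60,"twist":0,"claw":0},{"dx":-0.5,"dy":12,"dz":100,"twist":0,"claw":0},{"dx":-0.5,"dy":12,"dz":140,"twist":0,"claw":0},{"dx":-0.5,"dy":12,"dz":180,"twist":0,"claw":0}]'; python3 -m inch '[{"dx":0,"dy":40,"dz":0,"twist":0,"claw":0},{"dx":0,"dy":80,"dz":0,"twist":0,"claw":0},{"dx":0,"dy":120,"dz":0,"twist":0,"claw":0},{"dx":0,"dy":160,"dz":0,"twist":0,"claw":0},{"dx":0,"dy":200,"dz":0,"twist":0,"claw":0},{"dx":0,"dy":240,"dz":0,"twist":0,"claw":0},{"dx":0,"dy":240,"dz":0,"twist":0,"claw":0},{"dx":0,"dy":240,"dz":0,"twist":0,"claw":0}]'; python3 - <<'E'
from h import *
a,_=snapshot("top"); b,_=snapshot("scene")
A=cv2.resize(a[205:300,180:345],(780,449),interpolation=cv2.INTER_CUBIC); B=cv2.resize(b[150:260,200:340],(780,613))[:449]
cv2.imwrite("pics/c7.png",cv2.resize(np.hstack([A,B]),(800,230))[:,:,::-1])
hsv=cv2.cvtColor(a,cv2.COLOR_RGB2HSV); m=cv2.inRange(hsv,(3,150,140),(15,255,255))[215:300,180:345]
n,l,st,ce=cv2.connectedComponentsWithStats(m)
for i in range(1,n):
    if st[i,4]>3: print(st[i],ray("top",ce[i]+[180,215],.027))
E
```

```text
time: 8.82
ee_pos: [0.4725, -0.0671, 0.1886]
eef_rot: [[-0.032, 0.999, -0.002], [0.999, 0.032, 0.001], [0.001, -0.002, -1.0]]
contact_force: [1.9, 0.2, -0.8]
grip_width: 0.0001
grip_force: 0.0
time: 9.48
ee_pos: [0.4729, 0.1742, 0.1868]
eef_rot: [[-0.036, 0.999, -0.002], [0.999, 0.036, -0.0], [-0.0, -0.002, -1.0]]
contact_force: [-0.0, -0.8, -0.8]
grip_width: -0.0001
grip_force: 0.0
```

View pics/c7.png

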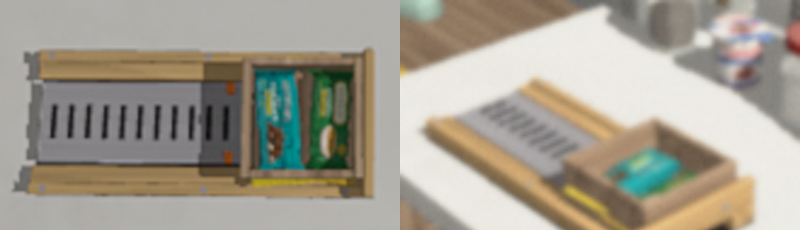

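The box is flat against the stop, the lugs at (231,88) and (229,157) stand up behind it, and the arm is clear. Handing in.

```bash
python3 -c "
from rig import *
print(close_job())"
```

```text
the job is handed in; nothing more can be done
None
```

I pushed the box home against the end stop with the bar held down, then let the bar spring up so the lugs stand behind the box; the arm finished clear and I handed the job in at about 9.6 s, with no verdict returned.

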